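# Empty the drop-bottom offcut hopper into its drawer and latch the trap

## Task

Empty the offcut hopper on the bench: push the drawer under it fully home until it clicks in and stops, without slamming it, then free the trap lever from its catch and swing it over so that the trap-door drops all three offcuts into the drawer. Swing the lever back until the trap is shut and the lever has sprung back into its catch, so that it stays shut by itself. Leave the spray can and the tin cup standing where they are.

Things in the scene. Friction and masses are not known exactly. Their poses are not given: they have to be found in the camera images.
- hopper: Grey sheet-steel hopper on a four-legged stand fixed to the bench. Origin on the bench under its centre; +x from the drawer side to the back, z up. Open box 122x130 mm, rim 298 mm up. Its floor, 227 mm up, is the trap-door, hinged at the front on a shaft along y at x -58, z 222 mm; the lever is on the shaft's right (-y) end. Stand within x +-76, y +-95 mm; bracket to y -130, shaft end to y -178.
- knob (a point): Centre of the black knob on the hand lever: a short round bar, 28 mm thick, 30 mm long along the hopper's y, flat ends, 115 mm from the shaft axis. The lever (bar 12x6 mm) turns with the trap in the plane y -140 mm of the hopper. Trap shut: it leans 43 deg from upright to the hopper's -x, knob 306 mm up, 57 mm clear of the hopper's wall. Trap open: it leans 43 deg to +x. Moves with the knob.
- drawer_handle (a point): Middle of the drawer's bar handle: a round bar 100 mm long along the hopper's y, 70 mm up, 35 mm out from the drawer's front plate (166 mm wide, 28 to 98 mm up). Moves with the drawer. Nothing stands over the handle, and 35 mm behind it only the front plate. A welding cable up to 23 mm high lies on the bench below.
- drawer_floor (a point): Centre of the drawer's inner floor, 31 mm above the bench; moves with the drawer. Inside, it measures about 135 mm (x) by 132 mm (y), with walls 57 mm high, axes like the hopper's.
- drawer (a joint): How far the drawer (0.7 kg) stands out toward the hopper's -x, m; 0 = home against a hard stop. Slides stiffly; over the last 12 mm a spring roller rides over a hump on its side (up to about 10 N to push over), then draws it the last few mm home and holds it.
- trap (a joint): Swing of the trap-door and its lever, rad: 0 = shut against the hopper's rim (hard stop), 1.5 = hanging open (stop). It grows as the knob goes to the hopper's +x. Unlatched, the trap's own weight and the load swing it open; it takes 2 to 4 N at the knob to hold it shut empty. Latched, it has about 0.02 rad of play.
- lever (a joint): How far the lever is drawn along the shaft out of its catch, toward the hopper's -y, m: 0 = sprung in (latched if the trap is shut), 0.016 = stop. Spring: 2.5 N at 0, 6.5 N at 0.016. The catch is blunt: the lever must be drawn out over 6 mm to pass it, from trap 0 to 0.8. Its back is a ramp: on closing the lever, if free to slide, rides up it (about 10 N at the knob) and snaps in at the end.
- tube_a: Square steel tube offcut, 30x90x30 mm, long along its y, origin at the centre of its underside; starts lying in the hopper on the trap-door. Up to 0.28 kg.
- tube_b: A second square steel tube offcut, 30x90x30 mm, long along its y, origin at the centre of its underside; starts lying in the hopper on the trap-door.
- angle: Angle-iron offcut, 75x40x40 mm, long along its x, legs 5 mm thick, origin at the centre of its underside; starts lying in the hopper on the trap-door.
- spray_can: Bystander: dark blue spray can, 66 mm across, 193 mm high, standing loose on the bench to the right of the hopper. Origin at the centre of its foot.
- tin_cup: Bystander: open plain tin, 72 mm across, 102 mm high, 0.08 kg, standing loose on the bench in front of the hopper, to the right. Origin at the centre of its foot.
Mind the look-alikes: they are no part of the job. What is shaped like the tube_a but purple is not meant.

How it is judged:
On the way, in this order (a step that is already met when the one before it is completed fails the run):
1. the drawer is pushed home, with the offcuts still in the hopper (value of joint drawer below 0.003 m and height (world z) of each of tube_a, tube_b, angle above 0.19 m), for 0.2 s.
2. the trap-door has swung open and all three offcuts have dropped into the drawer, which is still home (value of joint trap above 0.8 rad and value of joint drawer below 0.004 m and x of tube_a in the frame of drawer_floor between -0.08 and 0.07 m and y of tube_a in the frame of drawer_floor between -0.075 and 0.075 m and z of tube_a in the frame of drawer_floor between -0.01 and 0.06 m and x of tube_b in the frame of drawer_floor between -0.08 and 0.07 m and y of tube_b in the frame of drawer_floor between -0.075 and 0.075 m and z of tube_b in the frame of drawer_floor between -0.01 and 0.06 m and x of angle in the frame of drawer_floor between -0.08 and 0.07 m and y of angle in the frame of drawer_floor between -0.075 and 0.075 m and z of angle in the frame of drawer_floor between -0.01 and 0.06 m), for 0.2 s.
At the end, for the whole second after the job is handed in: All three offcuts lie at rest in the drawer, the drawer is home (within 4 mm), the trap is shut (within 0.04 rad) with its lever sprung into the catch (within 2 mm), and the spray can and tin cup stand within 30 mm of where they were (value of joint trap below 0.04 rad and value of joint lever below 0.002 m and value of joint drawer below 0.004 m and x of tube_a in the frame of drawer_floor between -0.08 and 0.07 m and y of tube_a in the frame of drawer_floor between -0.075 and 0.075 m and z of tube_a in the frame of drawer_floor between -0.01 and 0.06 m and x of tube_b in the frame of drawer_floor between -0.08 and 0.07 m and y of tube_b in the frame of drawer_floor between -0.075 and 0.075 m and z of tube_b in the frame of drawer_floor between -0.01 and 0.06 m and x of angle in the frame of drawer_floor between -0.08 and 0.07 m and y of angle in the frame of drawer_floor between -0.075 and 0.075 m and z of angle in the frame of drawer_floor between -0.01 and 0.06 m and linear speed of each of tube_a, tube_b, angle below 0.02 m/s and distance of each of spray_can, tin_cup from where it was at the start of the episode below 0.03 m and angle between each of spray_can, tin_cup's own z axis and vertical below 0.2 rad); the robot touches nothing.
It fails at once if the drawer is slammed (faster than 0.4 m/s) (velocity of joint drawer below -0.4 m/s).
It fails at once if the spray can or the tin cup is knocked over or shoved more than 40 mm (distance of any of spray_can, tin_cup from where it was at the start of the episode above 0.04 m or angle between any of spray_can, tin_cup's own z axis and vertical above 0.5 rad).
It also fails if it takes over 64 s, if anything falls off the work surface, if the arm or the gripper's body presses on something with over 40 N, if the wrist force passes 120 N, or if a joint passes its speed limit or range.

## Robot

A 6-joint arm with a two-finger parallel gripper is mounted at the origin on the work surface; the furniture and walls round the work are solid. World frame = base frame: x ahead of the robot, y to its left, z up, the work surface at z = 0. Lengths are in m, angles in rad, forces in N, time in s.
With the tool pointing down it reaches from about 0.35 to 0.775 m from the base axis. Payload 7.3 kg.
Tool frame: the origin (TCP) lies at the centre of the arm's flange, where the gripper is bolted on; the fingertips stand 178 mm ahead of it and the grasp point (between the pads) lies 159 mm ahead of it (tip_extent is the distance from the TCP to the fingertips, in m); z points along the fingers, y is the line along which they close (so a half turn about z gives the same grasp; the last joint's range is limited). The gripper opens to 92 mm and grips with 3 to 60 N. Pads are 19 mm wide; open, the fingers measure 130 mm over their backs; the gripper's body (75 mm by 190 mm) begins 47 mm behind the grasp point.
Start: joints at [0.979, 0.342, 1.524, -0, 1.275, -0.146], TCP at [0.226, 0.474, 0.405] pointing down, gripper open.
Joint ranges: [-2.53, 2.53], [-0.77, 2.02], [0.04, 2.7], [-1, 4.14], [0.28, 2.66], [-3.11, 3.11]. Speed limits (rad/s): [2.57, 2.57, 3.14, 3.14, 3.14, 3.14].

## Interface

Orientations are given as [roll, pitch, yaw] about the fixed x, y, z axes, in that order (R = Rz(yaw) Ry(pitch) Rx(roll)).
In Python, from cell import * gives the robot as it stands.
- The arm moves only by the tool arm_command, never from a script. Its arguments are lists of equal length, an entry for each row: "xyz": the shift along the world's x, y, z in mm, a list of three; "spin": the turn about the world's z in degrees. In form: {"xyz": [[tx, ty, tz], ...], "spin": [spin, ...]}. A call has 1 to 20 rows; each row shifts and turns the commanded pose from where the row before left it; what a row does not reach is not made up. A row lasts 1/10 s, in which the tool goes at most 50 mm and 8.59 degrees, less where a joint would pass 70% of its speed; a pose out of reach is approached as far as the arm can. A call with a gripper value outside its range is refused whole. "jaw" is the opening, from -1 (shut) to 1 (fully open), set as the call begins (left out, the last holds). The fingers move at their own pace and stop on an object; "squeeze" is the grip in N (left out, the last holds). Time passes only in rows, so rows that do not move let the fingers close. It gives the time, the measured TCP pose, the force, the opening and the grip force at its end, in the units of the state.
- observe(): the state, without advancing time (a new reading comes with each control period).
- read_camera(name): name is "scene" or "top" or "wrist"; returns a dict with "img" (420x560x3 uint8, red, green, blue), "depth" (420x560 float32, m along the optical axis (not along the pixel's ray), 0 where there is no reading), "fx", "fy", "cx", "cy" (pixels), "dist_coeffs" ([k1, k2, p1, p2, k3] as OpenCV has them; the pictures are not rectified), "world_from_camera" (4x4, takes a point from camera to world coordinates). Camera axes: x right, y up, looking along -z (the intrinsics and any distortion apply to the point x, -y, -z); pixel columns grow to the right and rows downward; lengths in m; the calibration is good to about 2 mm. A picture is of the moment at which its call begins.
- hand_in(): hands the job in; it is judged then, once.
The state is a dict: "time": time; "qpos": joint angles; "qvel": joint speeds; "joint_efforts": joint torques, N m; "tool_pos": TCP position; "tool_rot": TCP orientation; "contact_force": force on the tool from outside, world axes, zero at the start; "torque": the same for the moment, N m; "opening": finger opening in m; "grip_force": force on a finger pad.
Only numpy, scipy, OpenCV 4.12 (cv2) and the standard library are available. Lean on these libraries where they do the work, as an engineer would, in place of code of your own. Each camera call takes 0.05 s, during which the arm holds its last target. There are 200 camera calls.

## Working session

There is one attempt and no reset: what is moved stays moved. The work goes in short steps, Python scripts to look and compute and a tool call to move; the robot and the scene stay as the last step left them, time stands still between calls to the robot, and variables do not carry over. Pictures are saved under pics/ and viewed, at most 10 in all, crops included, and the job is handed in when it is done.

Besides the shell and the picture viewer there is one more tool, called by a JSON object that holds its "fn" and its "kwargs". arm_command: Moves the arm, as the interface text tells. Its arguments: {"type":"object","properties":{"xyz":{"type":"array","items":{"type":"array","items":{"type":"number"}}},"spin":{"type":"array","items":{"type":"number"}},"jaw":{"type":"number"},"squeeze":{"type":"number"}},"required":["xyz","spin"]}

```bash
mkdir -p pics; ls; cat > h.py <<'E'
from cell import *
import numpy as np, cv2
def ray(c,u,v):
    K=np.array([[c['fx'],0,c['cx']],[0,c['fy'],c['cy']],[0,0,1]])
    p=cv2.undistortPoints(np.array([[[u,v]]],float),K,np.array(c['dist_coeffs']))[0,0]
    T=np.array(c['world_from_camera']); return T[:3,3],T[:3,:3]@np.array([p[0],-p[1],-1])
def cloud(c):
    d=c['depth'];K=np.array([[c['fx'],0,c['cx']],[0,c['fy'],c['cy']],[0,0,1]])
    v,u=np.mgrid[:d.shape[0],:d.shape[1]]
    p=cv2.undistortPoints(np.stack([u,v],-1).reshape(-1,1,2).astype(float),K,np.array(c['dist_coeffs']))[:,0]
    T=np.array(c['world_from_camera']);P=np.c_[p[:,0],-p[:,1],-np.ones(len(p))]*d.reshape(-1,1)
    return (P@T[:3,:3].T+T[:3,3]).reshape(*d.shape,3)
def save(c,n): cv2.imwrite('pics/'+n,cv2.cvtColor(c['img'],cv2.COLOR_RGB2BGR))
E
python3 - <<'E'
from h import *
s=observe();print(s)
for n in('scene','top'):
    c=read_camera(n);save(c,n+'1.png');np.savez(n+'.npz',**c);print(n,(c['depth']>0).mean(),c['world_from_camera'])
E
```

```text
pics
{'time': 0.0, 'qpos': array([ 9.79012972e-01,  3.42702432e-01,  1.52501006e+00,  2.51029552e-05,
        1.27536345e+00, -1.46001433e-01]), 'qvel': array([ 1.47726590e-03,  1.36935919e-04, -8.47950701e-04, -1.03625993e-03,
       -8.91351901e-06,  2.87202622e-04]), 'joint_efforts': array([-5.41553181e-04, -4.31243491e+01, -2.44224930e+01,  7.16901803e-02,
        5.59424073e-02, -1.41549922e-04]), 'tool_pos': array([0.22626418, 0.4735941 , 0.40405771]), 'tool_rot': array([-3.14012864e+00, -2.39541989e-04,  2.69580323e+00]), 'contact_force': array([ 0.809121  , -0.27370888, -0.17180689]), 'torque': array([ 0.03749873,  0.07541361, -0.01214822]), 'grip_force': 0.0, 'opening': 0.09169488493607249}
scene 0.9462159863945578 [[ 0.43708173  0.51033729 -0.74061826 -0.12934951]
 [-0.89941297  0.24435398 -0.36241886 -0.54921644]
 [-0.00398284  0.82452834  0.56580664  0.6808843 ]
 [ 0.          0.          0.          1.        ]]
top 0.9960926870748299 [[ 0.19821931  0.92356816 -0.32822396  0.16474152]
 [-0.98014769  0.18828647 -0.06211861 -0.27004207]
 [ 0.00442936  0.33402106  0.9425552   1.2086985 ]
 [ 0.          0.          0.          1.        ]]
```

View pics/scene1.png

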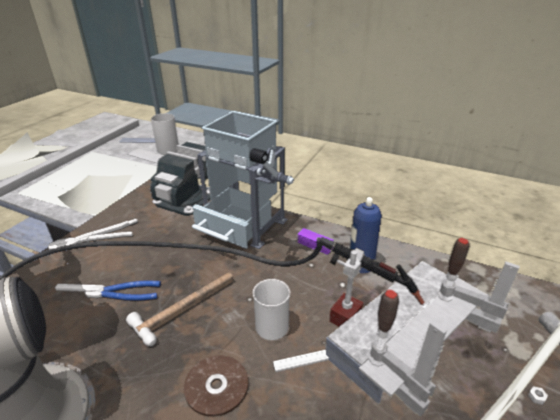

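View pics/top1.png

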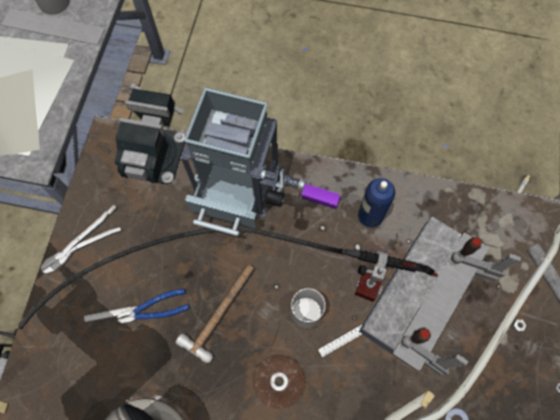

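The scene view shows the hopper at about (240,130), black knob (258,156), drawer handle (225,228), spray can (367,230), tin cup (271,310) and the purple decoy tube (315,241). The top view has the rim at (228,125), the handle at (217,224), the can at (377,203) and the cup at (308,305).

Possible mix-ups:
- Knob: the black knob at (258,156) in the scene view, against the black vice or bolt at (175,180) and the grey shaft end at (290,180).
- Cup: the tin at (271,310), against the far can at (164,133).

```bash
python3 - <<'E'
from h import *
D={n:dict(np.load(n+'.npz')) for n in('scene','top')}
C={n:cloud(D[n]) for n in D}
def show(n,u,v): print(n,u,v,C[n][v,u].round(3))
# rim: points z .285-.31 in top
P=C['top'];m=(P[...,2]>.29)&(P[...,2]<.31);m[:, :170]=0;m[:,290:]=0;m[210:]=0
pts=P[m];r=cv2.minAreaRect(pts[:,:2].astype(np.float32));print('rim',m.sum(),r,np.median(pts[:,2]),cv2.boxPoints(r))
for n,box in(('scene',(240,140,300,195)),('top',(255,165,310,210))):
    u0,v0,u1,v1=box;I=D[n]['img'][v0:v1,u0:u1].max(-1);Q=C[n][v0:v1,u0:u1]
    k=I<45
    num,l,st,ce=cv2.connectedComponentsWithStats(k.astype(np.uint8))
    for i in range(1,num):
        if st[i,4]>25: print(n,'dark',st[i],ce[i]+[u0,v0],np.median(Q[l==i],0),Q[l==i].min(0),Q[l==i].max(0))
for n,u,v in(('top',308,300),('top',383,185),('scene',271,320),('scene',367,240)):show(n,u,v)
# can blue, cup
for n in C:
    I=cv2.cvtColor(D[n]['img'],cv2.COLOR_RGB2HSV);Q=C[n]
    b=(I[...,0]>105)&(I[...,0]<130)&(I[...,1]>100)
    b[:, :340]=0
    q=Q[b];q=q[q[:,2]>.03];print(n,'can',q.min(0),q.max(0),np.median(q,0))
    q=Q.reshape(-1,3);
    for nm,zz,c in(('cup',(.09,.11),(.36,-.02)),):
        s=C['top'][300,308]; k=(abs(q[:,2]-.1)<.01)&(np.hypot(q[:,0]-s[0],q[:,1]-s[1])<.09);print(n,nm,k.sum(),q[k].min(0),q[k].max(0))
big=cv2.resize(D['scene']['img'][95:255,170:310],(700,800));big=cv2.resize(D['scene']['img'][100:250,170:320],(600,600),interpolation=cv2.INTER_CUBIC)
cv2.imwrite('pics/crop1.png',big[...,::-1])
E
```

```text
rim 990 ((0.62635338306427, -0.110658660531044), (0.2840477526187897, 0.1653861254453659), 61.806644439697266) 0.30048140238763327 [[ 0.48637217 -0.19676435]
 [ 0.63213664 -0.2749008 ]
 [ 0.7663346  -0.02455297]
 [ 0.6205701   0.05358347]]
scene dark [10 14 15  9 73] [256.42465753 158.84931507] [ 0.4964108  -0.19289532  0.30830389] [ 0.49322187 -0.20541227  0.29950065] [ 0.50637104 -0.17922164  0.31579168]
top dark [  3  19  27  26 278] [269.01438849 198.14028777] [ 0.51903062 -0.17489823  0.3088567 ] [ 0.16474152 -0.27004207 -0.00463027] [ 0.65598208 -0.12591334  1.2086985 ]
top 308 300 [ 0.392 -0.29   0.002]
top 383 185 [ 0.629 -0.398  0.193]
scene 271 320 [ 0.33  -0.306  0.063]
scene 367 240 [ 0.603 -0.415  0.101]
scene can [-0.12934951 -0.54921644  0.04037044] [ 0.64528669 -0.37566605  0.6808843 ] [ 0.60611651 -0.41136608  0.13247003]
scene cup 385 [ 0.32560994 -0.32603937  0.09000143] [ 0.39982773 -0.2543806   0.10578218]
top can [ 0.16474152 -0.42786685  0.03018813] [ 0.65487141 -0.27004207  1.2086985 ] [ 0.60966123 -0.39796729  0.15542021]
top cup 151 [ 0.32757987 -0.32453376  0.09018634] [ 0.3990315  -0.25360247  0.1078033 ]
```

View pics/crop1.png

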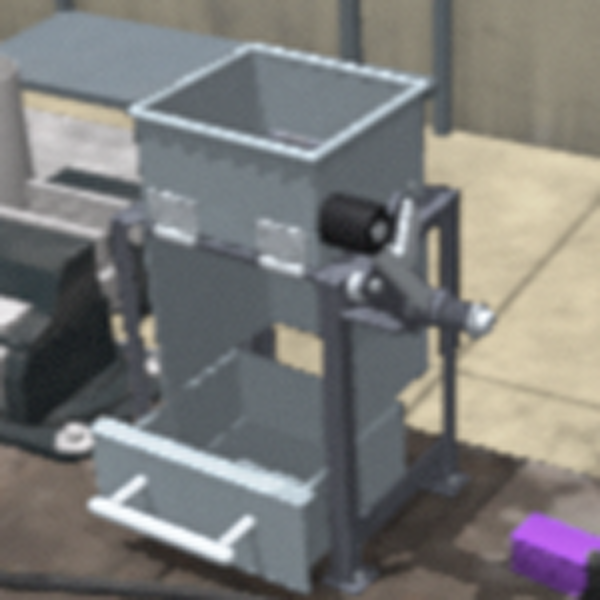

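The crop confirms the knob: black cylinder, crop (355,222), scene pixel (259,156), on the lever near the shaft. The handle is the white bar from crop (95,505) to (225,553). Next I'll fit the hopper frame, handle and knob.

```bash
python3 - <<'E'
from h import *
D={n:dict(np.load(n+'.npz')) for n in('scene','top')}
C={n:cloud(D[n]) for n in D}
P=C['top'];m=(P[...,2]>.29)&(P[...,2]<.31);m[:, :183]=0;m[:,271:]=0;m[168:]=0;m[:86]=0
for n in C:
    if n=='scene':
        P=C[n];m=(P[...,2]>.290)&(P[...,2]<.306);m[:,:200]=0;m[:,281:]=0;m[:105]=0;m[145:]=0
    r=cv2.minAreaRect(P[m][:,:2].astype(np.float32));print(n,'rim',m.sum(),r,np.median(P[m][:,2]));print(cv2.boxPoints(r).round(4))
# by rays: corner pixels at z .298, top and scene
def pl(n,u,v,z):
    o,d=ray(D[n],u,v);return (o+d*(z-o[2])/d[2]).round(4)
def tri(a,b):
    (o1,d1),(o2,d2)=ray(D['top'],*a),ray(D['scene'],*b)
    A=np.c_[d1,-d2];s=np.linalg.lstsq(A,o2-o1,rcond=None)[0];p,q=o1+s[0]*d1,o2+s[1]*d2
    return ((p+q)/2).round(4),np.linalg.norm(p-q).round(4)
# handle: points with z .055-.085 bright, near
for n,box in(('top',(180,195,250,240)),('scene',(185,200,250,250))):
    u0,v0,u1,v1=box;Q=C[n][v0:v1,u0:u1];I=D[n]['img'][v0:v1,u0:u1]
    k=(I.min(-1)>130)&(Q[...,2]>.055)&(Q[...,2]<.09)
    print(n,'handle',k.sum());q=Q[k];print(q[np.argsort(q[:,0])][::max(1,len(q)//10)].round(3))
for n,box in(('top',(260,185,292,212)),('scene',(246,145,272,168))):
    u0,v0,u1,v1=box;Q=C[n][v0:v1,u0:u1];I=D[n]['img'][v0:v1,u0:u1]
    k=(I.max(-1)<75)&(Q[...,2]>.28)&(Q[...,2]<.33)
    q=Q[k];vv,uu=np.nonzero(k);print(n,'knob',k.sum(),uu.min()+u0,uu.max()+u0,vv.min()+v0,vv.max()+v0,np.median(q,0).round(4));print(cv2.minAreaRect(q[:,:2].astype(np.float32)),q.min(0),q.max(0))
big=cv2.resize(D['top']['img'][80:240,170:310],(700,800));
cv2.imwrite('pics/crop2.png',cv2.resize(D['top']['img'][80:240,170:330],(600,600),interpolation=cv2.INTER_CUBIC)[...,::-1])
E
```

```text
scene rim 716 ((0.6520116329193115, -0.06186673790216446), (0.13715052604675293, 0.129272922873497), 85.44437408447266) 0.2979272670015237
[[ 0.5821 -0.1251]
 [ 0.711  -0.1354]
 [ 0.7219  0.0014]
 [ 0.593   0.0116]]
top rim 716 ((0.6520116329193115, -0.06186673790216446), (0.13715052604675293, 0.129272922873497), 85.44437408447266) 0.2979272670015237
[[ 0.5821 -0.1251]
 [ 0.711  -0.1354]
 [ 0.7219  0.0014]
 [ 0.593   0.0116]]
top handle 285
[[ 0.493 -0.086  0.079]
 [ 0.498 -0.063  0.074]
 [ 0.5   -0.095  0.073]
 [ 0.501 -0.055  0.073]
 [ 0.502 -0.002  0.074]
 [ 0.504 -0.017  0.079]
 [ 0.505 -0.026  0.08 ]
 [ 0.508 -0.039  0.074]
 [ 0.515 -0.092  0.076]
 [ 0.525 -0.091  0.068]
 [ 0.537 -0.01   0.072]]
scene handle 271
[[ 0.492 -0.092  0.075]
 [ 0.496 -0.081  0.071]
 [ 0.498 -0.086  0.078]
 [ 0.499 -0.053  0.075]
 [ 0.501 -0.022  0.076]
 [ 0.503 -0.003  0.078]
 [ 0.508 -0.047  0.073]
 [ 0.521 -0.011  0.071]
 [ 0.533 -0.096  0.075]
 [ 0.541 -0.012  0.074]
 [ 0.606  0.011  0.055]]
top knob 249 265 283 189 206 [ 0.5058 -0.1891  0.3197]
((0.5091206431388855, -0.18859049677848816), (0.030832834541797638, 0.026706701144576073), 84.1558609008789) [ 0.494931   -0.2043431   0.29742459] [ 0.52351355 -0.17256337  0.3252107 ]
scene knob 209 250 268 148 163 [ 0.5004 -0.1949  0.3148]
((0.5291066765785217, -0.19388937950134277), (0.029742231592535973, 0.07072252780199051), 83.11619567871094) [ 0.49322187 -0.20610418  0.28115522] [ 0.56599535 -0.17558775  0.32388701]
```

View pics/crop2.png

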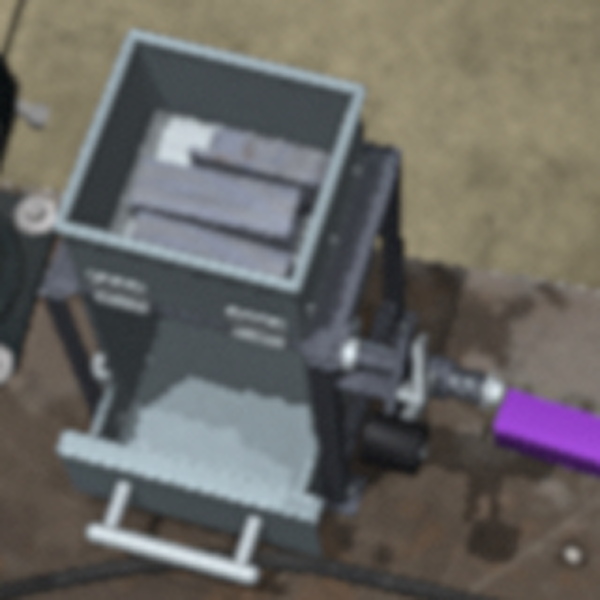

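The top crop shows the three offcuts in the hopper (crop (230,190)), the open drawer, the knob (395,445), and the purple decoy outside.

In world coordinates:
- Hopper at about (0.652, -0.062), yaw about -4.8°.
- Handle at about (0.498, -0.049).
- Knob at about (0.506, -0.189, 0.306), which agrees with the description.

First I push the drawer with the fingers shut.

{"fn": "arm_command", "kwargs": {"xyz": [[14, -30, 0], [15, -33, 0], [15, -33, 0], [15, -33, 0], [15, -33, 0], [15, -33, 0], [15, -33, 0], [15, -33, 0], [15, -33, 0], [15, -33, 0], [15, -33, 0], [15, -33, 0], [15, -33, 0], [15, -33, 0], [15, -33, 0], [10, -28, 0], [0, 0, 0], [0, 0, 0]], "spin": [1.3, 1.3, 1.3, 1.3, 1.3, 1.3, 1.3, 1.3, 1.3, 1.3, 1.3, 1.3, 1.3, 1.3, 1.3, 1.2, 0, 0], "jaw": -1, "squeeze": 20}}

```text
time: 1.9
tool_pos: [0.4602, -0.0466, 0.4042]
tool_rot: [3.141, -0.001, 3.055]
contact_force: [0.3, 0.7, -0.3]
opening: 0.0001
grip_force: 0.0
```

{"fn": "arm_command", "kwargs": {"xyz": [[0, 0, -20], [0, 0, -35], [0, 0, -35], [0, 0, -35], [0, 0, -30], [0, 0, -15], [0, 0, 0], [5, 0, 0], [5, 0, 0], [5, 0, 0], [5, -1, 0], [4, 0, 0], [4, 0, 0], [4, -1, 0], [4, 0, 0], [4, 0, 0], [0, 0, 0]], "spin": [0, 0, 0, 0, 0, 0, 0, 0, 0, 0, 0, 0, 0, 0, 0, 0, 0]}}

```text
time: 3.6
tool_pos: [0.501, -0.0484, 0.2348]
tool_rot: [3.142, 0.001, 3.057]
contact_force: [-0.4, 0.1, -0.1]
opening: 0.0004
grip_force: 0.0
```

```bash
python3 - <<'E'
from h import *
c=read_camera('scene');save(c,'s2.png')
cv2.imwrite('pics/s2c.png',cv2.resize(c['img'][90:260,150:350],(700,595),interpolation=cv2.INTER_CUBIC)[...,::-1])
E
```

```text
(no output)
```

View pics/s2c.png

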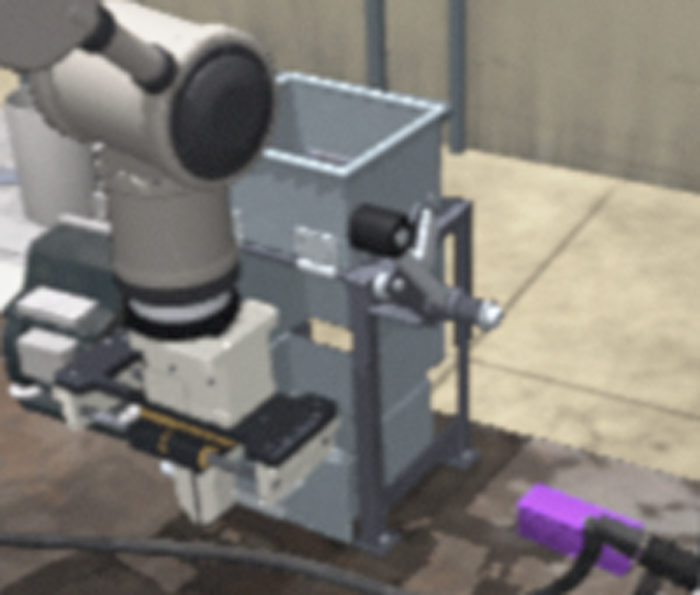

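The drawer has moved in (front plate at crop (300,490)), with the gripper fingers against the handle. I'll keep pushing gently.

{"fn": "arm_command", "kwargs": {"xyz": [[3, 0, 0], [3, 0, 0], [3, -1, 0], [3, 0, 0]], "spin": [0, 0, 0, 0]}}

```text
time: 4.05
tool_pos: [0.5125, -0.0493, 0.2347]
tool_rot: [3.141, -0.0, 3.057]
contact_force: [-1.9, -0.8, -0.5]
opening: 0.0004
grip_force: 0.6
```

{"fn": "arm_command", "kwargs": {"xyz": [[3, 0, 0], [3, 0, 0], [3, -1, 0]], "spin": [0, 0, 0]}}

```text
time: 4.35
tool_pos: [0.5199, -0.0499, 0.2345]
tool_rot: [3.141, -0.007, 3.057]
contact_force: [-15.6, 2.6, 14.0]
opening: 0.0003
grip_force: 8.5
```

{"fn": "arm_command", "kwargs": {"xyz": [[2, 0, 0], [2, 0, 0], [2, 0, 0]], "spin": [0, 0, 0]}}

```text
time: 4.65
tool_pos: [0.5252, -0.0501, 0.2346]
tool_rot: [3.141, -0.008, 3.058]
contact_force: [-8.4, -1.2, 4.5]
opening: 0.0006
grip_force: 4.0
```

{"fn": "arm_command", "kwargs": {"xyz": [[2, 0, 0], [2, 0, 0]], "spin": [0, 0]}}

```text
time: 4.85
tool_pos: [0.5296, -0.0503, 0.2345]
tool_rot: [3.142, -0.007, 3.058]
contact_force: [-17.4, -3.6, 13.6]
opening: 0.0002
grip_force: 8.6
```

{"fn": "arm_command", "kwargs": {"xyz": [[0, 0, 0]], "spin": [0]}}

```text
time: 4.95
tool_pos: [0.5296, -0.0503, 0.2345]
tool_rot: [-3.142, -0.007, 3.058]
contact_force: [-12.8, -2.6, 8.7]
opening: 0.0004
grip_force: 6.4
```

{"fn": "arm_command", "kwargs": {"xyz": [[2, 0, 0], [1, 0, 0]], "spin": [0, 0]}}

```text
time: 5.15
tool_pos: [0.5308, -0.0503, 0.2345]
tool_rot: [-3.141, -0.014, 3.058]
contact_force: [-25.9, -4.6, 18.6]
opening: 0.0002
grip_force: 12.7
```

{"fn": "arm_command", "kwargs": {"xyz": [[-10, 0, 0], [-20, 0, 0], [-20, 0, 0], [0, 0, 30], [0, 0, 40], [0, 0, 40], [0, 0, 40], [-10, -20, 40], [0, 0, 0]], "spin": [0, 0, 0, 0, 0, 0, 0, 0, 0], "jaw": 0}}

```text
time: 6.05
tool_pos: [0.4748, -0.0715, 0.4304]
tool_rot: [-3.139, 0.012, 3.056]
contact_force: [-0.0, -0.1, -0.6]
opening: 0.046
grip_force: 0.0
```

```bash
python3 - <<'E'
from h import *
yaw=np.radians(-4.8);X=np.array([np.cos(yaw),np.sin(yaw)]);Y=np.array([-X[1],X[0]]);o=np.array([.652,-.062])
for n in('top','scene'):
    c=read_camera(n);np.savez(n+'2.npz',**c)
    for nm,d in(('before',dict(np.load(n+'.npz'))),('after',c)):
        P=cloud(d);hx=(P[...,:2]-o)@X;hy=(P[...,:2]-o)@Y
        k=(P[...,2]>.085)&(P[...,2]<.105)&(abs(hy)<.08)&(hx<-.05)&(hx>-.2)
        q=hx[k];print(n,nm,'plate top hx',k.sum(),np.percentile(q,[5,25,50,75,95]).round(4) if k.any() else '')
        k=(P[...,2]>.06)&(P[...,2]<.083)&(abs(hy)<.035)&(hx<-.05)&(hx>-.2)
        q=hx[k];print('   bar',k.sum(),np.percentile(q,[5,25,50,75,95]).round(4) if k.any() else '')
    I=c['img'];u0,v0,u1,v1=(255,180,300,215) if n=='top' else (240,140,285,175)
    Q=cloud(c)[v0:v1,u0:u1];k=(I[v0:v1,u0:u1].max(-1)<60)&(Q[...,2]>.3)&(Q[...,2]<.33)
    q=Q[k];print('knob',k.sum(),np.c_[(q[:,:2]-o)@X,(q[:,:2]-o)@Y].mean(0) if k.any() else '', q.max(0) if k.any() else '')
E
```

```text
top before plate top hx 634 [-0.1151 -0.1131 -0.1077 -0.1022 -0.0686]
   bar 231 [-0.1547 -0.1519 -0.1472 -0.1146 -0.1136]
top after plate top hx 2 [-0.0723 -0.0723 -0.0722 -0.0721 -0.0721]
   bar 5 [-0.1144 -0.1141 -0.114  -0.1137 -0.1133]
knob 227 [-0.13459876 -0.1386582 ] [ 0.52274159 -0.17255501  0.32591023]
scene before plate top hx 518 [-0.1168 -0.1151 -0.1127 -0.1037 -0.069 ]
   bar 251 [-0.1555 -0.1528 -0.1161 -0.1149 -0.1135]
scene after plate top hx 410 [-0.0758 -0.0744 -0.0729 -0.0676 -0.0608]
   bar 252 [-0.1154 -0.1117 -0.0753 -0.0738 -0.0724]
knob 127 [-0.14030273 -0.1440753 ] [ 0.52231801 -0.17801972  0.3231283 ]
```

```bash
python3 - <<'E'
from h import *
yaw=np.radians(-4.8);X=np.array([np.cos(yaw),np.sin(yaw)]);Y=np.array([-X[1],X[0]]);o=np.array([.652,-.062])
A=np.vstack([cloud(dict(np.load(n))).reshape(-1,3) for n in('top.npz','scene.npz','top2.npz','scene2.npz')])
hx=(A[:,:2]-o)@X;hy=(A[:,:2]-o)@Y
for y in range(-180,-75,15):
    print(y,[ (x,round(float(A[k,2].max()),3)) for x in range(-100,70,15) if (k:=(abs(hx*1000-x)<7.5)&(abs(hy*1000-y)<7.5)&(A[:,2]<.4)).sum()>3])
E
```

```text
-180 [(-100, 0.006), (-85, 0.006), (-70, 0.222), (-55, 0.232), (-40, 0.01), (-25, 0.006), (-10, 0.006), (5, 0.036), (20, 0.036), (35, 0.034), (50, 0.006), (65, 0.006)]
-165 [(-100, 0.005), (-85, 0.008), (-70, 0.233), (-55, 0.236), (-40, 0.231), (-25, 0.005), (-10, 0.006), (5, 0.035), (20, 0.035), (35, 0.033), (50, 0.007), (65, 0.008)]
-150 [(-100, 0.284), (-85, 0.271), (-70, 0.241), (-55, 0.241), (-40, 0.232), (-25, 0.006), (-10, 0.008), (5, 0.006), (20, 0.005), (35, 0.003), (50, 0.006), (65, 0.008)]
-135 [(-100, 0.291), (-85, 0.294), (-70, 0.299), (-55, 0.286), (-40, 0.235), (-25, 0.009), (-10, 0.006), (5, 0.007), (20, 0.01), (35, 0.003), (50, 0.005), (65, 0.008)]
-120 [(-100, 0.28), (-85, 0.295), (-70, 0.299), (-55, 0.292), (-40, 0.23), (-25, 0.219), (-10, 0.005), (5, 0.006), (20, 0.005), (35, 0.003), (50, 0.004), (65, 0.005)]
-105 [(-100, 0.012), (-85, 0.006), (-70, 0.215), (-55, 0.232), (-40, 0.215), (-25, 0.003), (-10, 0.003), (5, 0.004), (20, 0.004), (35, 0.004), (50, 0.005), (65, 0.006)]
-90 [(-100, 0.012), (-85, 0.006), (-70, 0.236), (-55, 0.235), (-40, 0.236), (-25, 0.004), (-10, 0.003), (5, 0.005), (20, 0.224), (35, 0.23), (50, 0.228), (65, 0.231)]
```

{"fn": "arm_command", "kwargs": {"xyz": [[0, -20, 15], [5, -30, 30], [8, -30, 30], [8, -25, 0], [8, -14, 0], [0, 0, 0], [0, 0, 0]], "spin": [0, 0, 0, 0, 0, 0, 0], "jaw": 0.2}}

```text
time: 6.85
tool_pos: [0.5036, -0.189, 0.498]
tool_rot: [3.14, -0.003, 3.057]
contact_force: [-0.7, 0.7, 0.1]
opening: 0.0552
grip_force: 0.0
```

{"fn": "arm_command", "kwargs": {"xyz": [[0, 0, -15], [0, 0, -15], [0, 0, 0]], "spin": [0, 0, 0]}}

```text
time: 7.15
tool_pos: [0.503, -0.188, 0.4674]
tool_rot: [3.139, -0.004, 3.058]
contact_force: [-0.5, -0.1, -0.4]
opening: 0.0552
grip_force: 0.0
```

{"fn": "arm_command", "kwargs": {"xyz": [[0, 0, 0], [0, 0, 0], [0, 0, 0], [0, 0, 0], [0, 0, 0]], "spin": [0, 0, 0, 0, 0], "jaw": -1, "squeeze": 25}}

```text
time: 7.65
tool_pos: [0.5033, -0.1896, 0.4704]
tool_rot: [-3.14, 0.001, 3.057]
contact_force: [-1.4, -2.2, 1.9]
opening: 0.0299
grip_force: 25.0
```

```bash
python3 - <<'E'
from h import *
s=observe();print(s['opening'],s['grip_force'],s['contact_force'],s['tool_pos'])
c=read_camera('wrist');a=c['img'];b=read_camera('scene')['img'][90:240,200:350]
cv2.imwrite('pics/w1.png',np.hstack([cv2.resize(a,(440,330)),cv2.resize(b,(330,330))])[...,::-1])
E
```

```text
0.02986759861217251 25.004819333553314 [-1.37423916 -2.23681401  1.94085868] [ 0.50330461 -0.18961725  0.47035973]
```

View pics/w1.png

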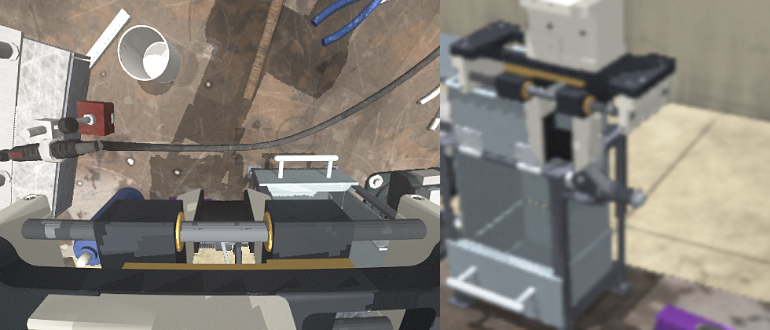

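The wrist view shows the knob pinched between the pads at (225,235) with a 29.9 mm opening, and the drawer is shut. I'll draw the lever out along the hopper's -y.

{"fn": "arm_command", "kwargs": {"xyz": [[-1, 0, 0], [0, -2, 0], [0, -3, 0], [-1, -3, 0], [0, -3, 0], [0, -2, 0], [0, 0, 0]], "spin": [0, 0, 0, 0, 0, 0, 0]}}

```text
time: 8.45
tool_pos: [0.5018, -0.2018, 0.47]
tool_rot: [3.14, 0.002, 3.058]
contact_force: [5.4, 5.3, 3.7]
opening: 0.0299
grip_force: 25.0
```

{"fn": "arm_command", "kwargs": {"xyz": [[4.5, -0.4, 4], [4.6, -0.4, 3.7], [5, -0.4, 3.5], [5, -0.4, 3.3], [5.3, -0.4, 2.9], [5.3, -0.4, 2.7], [5.6, -0.5, 2.4], [5.6, -0.5, 2.1], [5.7, -0.5, 1.8], [5.7, -0.5, 1.6]], "spin": [0, 0, 0, 0, 0, 0, 0, 0, 0, 0]}}

```text
time: 9.45
tool_pos: [0.5538, -0.2057, 0.4978]
tool_rot: [3.139, -0.001, 3.058]
contact_force: [1.8, 5.8, 3.2]
opening: 0.0298
grip_force: 25.0
```

Tracking cleanly, so I continue the arc.

{"fn": "arm_command", "kwargs": {"xyz": [[5.9, -0.5, 1.2], [5.9, -0.5, 0.8], [6, -0.5, 0.6], [6, -0.5, 0.3], [6, -0.5, -0.1], [6, -0.5, -0.3], [5.9, -0.5, -0.7], [5.9, -0.5, -1], [5.8, -0.5, -1.3], [5.8, -0.5, -1.6], [5.6, -0.5, -1.9], [5.6, -0.5, -2.2], [5.4, -0.4, -2.5], [5.4, -0.4, -2.8], [5.1, -0.4, -3.1], [5.1, -0.4, -3.3]], "spin": [0, 0, 0, 0, 0, 0, 0, 0, 0, 0, 0, 0, 0, 0, 0, 0]}}

```text
time: 11.05
tool_pos: [0.6453, -0.2131, 0.4804]
tool_rot: [3.139, 0.0, 3.059]
contact_force: [2.4, 4.8, 6.5]
opening: 0.0299
grip_force: 25.0
```

{"fn": "arm_command", "kwargs": {"xyz": [[4.7, -0.4, -3.6], [4.7, -0.4, -3.8], [1.5, -0.1, -1.3], [0, 0, 0], [0, 0, 0], [0, 0, 0], [0, 0, 0], [0, 0, 0]], "spin": [0, 0, 0, 0, 0, 0, 0, 0]}}

```text
time: 11.85
tool_pos: [0.6563, -0.214, 0.4714]
tool_rot: [3.139, 0.001, 3.059]
contact_force: [4.5, 4.8, 3.9]
opening: 0.0299
grip_force: 25.0
```

```bash
python3 - <<'E'
from h import *
a=read_camera('top');b=read_camera('scene')
P=cloud(a);m=np.zeros(P.shape[:2],bool)
cv2.imwrite('pics/o1.png',np.hstack([cv2.resize(a['img'][80:240,170:330],(400,400)),cv2.resize(b['img'][90:250,170:330],(400,400))])[...,::-1])
E
```

```text
(no output)
```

View pics/o1.png

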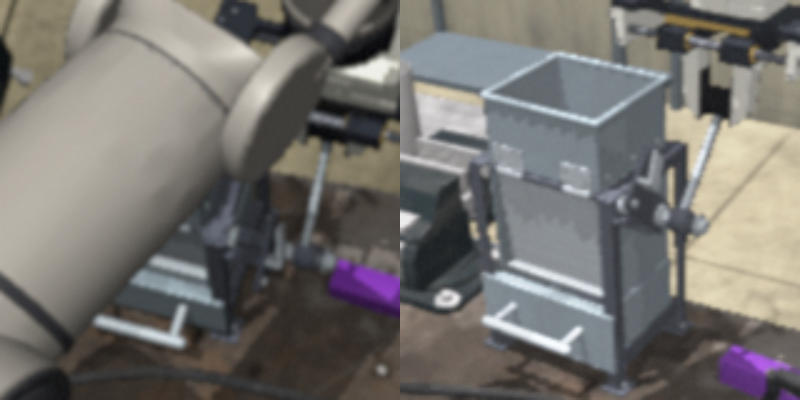

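The trap hangs open: the lever leans back at scene crop (705,165), the door edge is seen above the drawer at (550,270), and the drawer is still home. I'll swing back along the same arc, lever still drawn.

{"fn": "arm_command", "kwargs": {"xyz": [[0, 0, 0], [0, 0, 0], [-1.5, 0.1, 1.3], [-4.7, 0.4, 3.8], [-4.7, 0.4, 3.6], [-5.1, 0.4, 3.3], [-5.1, 0.4, 3.1], [-5.4, 0.4, 2.8], [-5.4, 0.4, 2.5], [-5.6, 0.5, 2.2], [-5.6, 0.5, 1.9], [-5.8, 0.5, 1.6], [-5.8, 0.5, 1.3]], "spin": [0, 0, 0, 0, 0, 0, 0, 0, 0, 0, 0, 0, 0]}}

```text
time: 13.25
tool_pos: [0.6016, -0.2097, 0.4969]
tool_rot: [3.138, -0.002, 3.059]
contact_force: [4.0, 4.2, -4.9]
opening: 0.0299
grip_force: 25.0
```

{"fn": "arm_command", "kwargs": {"xyz": [[-5.9, 0.5, 1], [-5.9, 0.5, 0.7], [-6, 0.5, 0.3], [-6, 0.5, 0.1], [-6, 0.5, -0.3], [-6, 0.5, -0.6], [-5.9, 0.5, -0.8], [-5.9, 0.5, -1.2]], "spin": [0, 0, 0, 0, 0, 0, 0, 0]}}

```text
time: 14.05
tool_pos: [0.554, -0.2058, 0.4963]
tool_rot: [3.138, -0.001, 3.058]
contact_force: [6.1, 5.0, -3.0]
opening: 0.0295
grip_force: 25.0
```

{"fn": "arm_command", "kwargs": {"xyz": [[-5.7, 0.5, -1.6], [-5.7, 0.5, -1.8], [-5.6, 0.5, -2.1], [-5.6, 0.5, -2.4], [-5.3, 0.4, -2.7], [-5.3, 0.4, -2.9], [-5, 0.4, -3.3]], "spin": [0, 0, 0, 0, 0, 0, 0]}}

```text
time: 14.75
tool_pos: [0.5156, -0.2026, 0.4808]
tool_rot: [3.139, 0.001, 3.058]
contact_force: [3.3, 5.4, 2.6]
opening: 0.0293
grip_force: 25.0
```

{"fn": "arm_command", "kwargs": {"xyz": [[-5, 0.4, -3.5], [-4.6, 0.4, -3.7], [-4.5, 0.4, -4], [0, 0, 0]], "spin": [0, 0, 0, 0]}}

```text
time: 15.15
tool_pos: [0.5008, -0.2014, 0.4695]
tool_rot: [3.139, -0.001, 3.058]
contact_force: [0.3, 5.2, 3.7]
opening: 0.0299
grip_force: 25.0
```

{"fn": "arm_command", "kwargs": {"xyz": [[-1.5, 0, -1.4], [-1, 0, -1], [0, 0, 0]], "spin": [0, 0, 0]}}

```text
time: 15.45
tool_pos: [0.4985, -0.2015, 0.4676]
tool_rot: [3.139, -0.001, 3.058]
contact_force: [0.4, 4.8, 4.8]
opening: 0.0297
grip_force: 25.0
```

{"fn": "arm_command", "kwargs": {"xyz": [[-1.5, 0, -1.4], [-1, 0, -1], [0, 0, 0]], "spin": [0, 0, 0]}}

```text
time: 15.75
tool_pos: [0.496, -0.2014, 0.4652]
tool_rot: [3.139, -0.001, 3.058]
contact_force: [-1.0, 6.3, 5.5]
opening: 0.03
grip_force: 25.0
```

{"fn": "arm_command", "kwargs": {"xyz": [[0, 3, 0], [0, 3, 0], [0, 2, 0], [0, 0, 0]], "spin": [0, 0, 0, 0]}}

```text
time: 16.15
tool_pos: [0.4963, -0.1949, 0.4652]
tool_rot: [-3.14, 0.0, 3.057]
contact_force: [-0.2, -2.3, 4.5]
opening: 0.0296
grip_force: 25.0
```

The catch blocks it at about 6 mm, so the trap isn't quite shut. I'll draw it out again and push further closed.

{"fn": "arm_command", "kwargs": {"xyz": [[0, -3, 0], [0, -3, 0], [-2, 0, -2], [-2, 0, -2], [0, 0, 0]], "spin": [0, 0, 0, 0, 0]}}

```text
time: 16.65
tool_pos: [0.492, -0.1996, 0.4609]
tool_rot: [3.139, -0.001, 3.057]
contact_force: [-1.3, 4.3, 5.4]
opening: 0.0298
grip_force: 25.0
```

```bash
python3 - <<'E'
from h import *
b=read_camera('scene');a=read_camera('top')
cv2.imwrite('pics/c1.png',np.hstack([cv2.resize(b['img'][110:210,220:320],(400,400),interpolation=cv2.INTER_CUBIC),cv2.resize(a['img'][80:240,170:330],(400,400),interpolation=cv2.INTER_CUBIC)])[...,::-1])
E
```

```text
(no output)
```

View pics/c1.png

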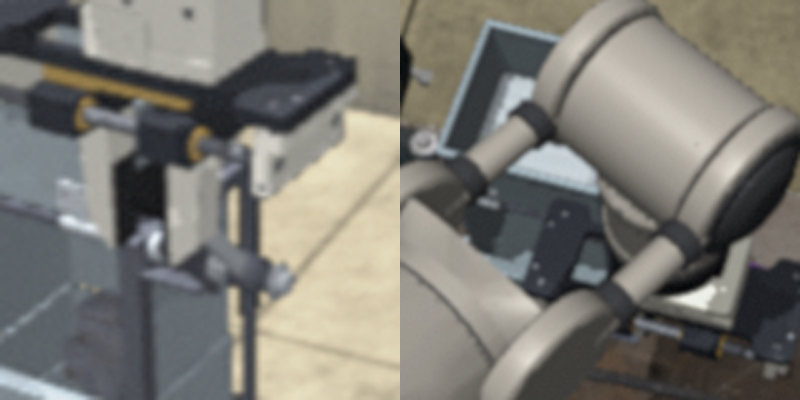

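The crops show the knob between the fingers at (140,190) and the hopper floor empty and bright at (520,120). The trap angle can be read from the depth of that floor.

```bash
cat >> h.py <<'E'
def trapangle():
    yaw=np.radians(-4.8);X=np.array([np.cos(yaw),np.sin(yaw)]);Y=np.array([-X[1],X[0]]);o=np.array([.652,-.062])
    a=read_camera('top');P=cloud(a).reshape(-1,3);hx=(P[:,:2]-o)@X;hy=(P[:,:2]-o)@Y;z=P[:,2]
    k=(abs(hx)<.05)&(abs(hy)<.055)&(z>.15)&(z<.25)
    for _ in range(3):
        f=np.polyfit(hx[k],z[k],1);k&=abs(np.polyval(f,hx)-z)<.006
    print('trap',k.sum(),'slope',f,'z at hinge',np.polyval(f,-.058),'angle',-np.arctan(f[0]),hx[k].min(),hx[k].max())
E
python3 -c "
from h import *
trapangle()"
```

```text
trap 393 slope [-0.01257021  0.2276463 ] z at hinge 0.22837537152838727 angle 0.012569548295260368 -0.02383755425845946 0.04991315840468053
```

The trap is effectively shut (0.01 rad). Letting the lever in.

{"fn": "arm_command", "kwargs": {"xyz": [[0, 3, 0], [0, 3, 0], [0, 3, 0], [0, 0, 0]], "spin": [0, 0, 0, 0]}}

```text
time: 17.2
tool_pos: [0.4924, -0.1909, 0.4609]
tool_rot: [3.141, 0.0, 3.058]
contact_force: [1.5, 2.9, 4.5]
opening: 0.0294
grip_force: 25.0
```

{"fn": "arm_command", "kwargs": {"xyz": [[0, 2, 0], [0, 1, 0], [0, 0, 0]], "spin": [0, 0, 0]}}

```text
time: 17.5
tool_pos: [0.4925, -0.1888, 0.4609]
tool_rot: [-3.14, 0.001, 3.057]
contact_force: [2.2, -1.8, 2.6]
opening: 0.0297
grip_force: 25.0
```

{"fn": "arm_command", "kwargs": {"xyz": [[0, 0, 0], [0, 0, 0], [0, 0, 0]], "spin": [0, 0, 0], "jaw": 0.2}}

```text
time: 17.8
tool_pos: [0.4921, -0.1883, 0.4603]
tool_rot: [3.141, -0.002, 3.057]
contact_force: [-0.5, -0.9, 0.3]
opening: 0.0491
grip_force: 0.0
```

{"fn": "arm_command", "kwargs": {"xyz": [[0, 0, 15], [0, 0, 30], [0, 0, 40], [-30, 0, 30], [-40, 20, 0], [-40, 30, 0], [-40, 40, 0], [-20, 40, 0], [0, 40, 0], [0, 40, 0], [0, 40, 0], [0, 0, 0]], "spin": [0, 0, 0, 0, 0, 0, 0, 0, 0, 0, 0, 0]}}

```text
time: 19.0
tool_pos: [0.326, 0.0606, 0.576]
tool_rot: [3.14, -0.0, 3.064]
contact_force: [-0.5, 0.2, 0.6]
opening: 0.0552
grip_force: 0.0
```

```bash
python3 - <<'E'
from h import *
trapangle()
a=read_camera('top');b=read_camera('scene')
yaw=np.radians(-4.8);X=np.array([np.cos(yaw),np.sin(yaw)]);Y=np.array([-X[1],X[0]]);o=np.array([.652,-.062])
for n,c in(('top',a),('scene',b)):
    for nm,d in(('before',dict(np.load(n+'2.npz'))),('now',c)):
        u0,v0,u1,v1=(255,180,300,215) if n=='top' else (240,140,285,175)
        P=cloud(d);Q=P[v0:v1,u0:u1];k=(d['img'][v0:v1,u0:u1].max(-1)<60)&(Q[...,2]>.3)&(Q[...,2]<.33);q=Q[k]
        print(n,nm,k.sum(),np.c_[(q[:,:2]-o)@X,(q[:,:2]-o)@Y,q[:,2]].mean(0).round(4) if k.any() else '')
        hx=(P[...,:2]-o)@X;hy=(P[...,:2]-o)@Y;k=(P[...,2]>.085)&(P[...,2]<.105)&(abs(hy)<.08)&(hx<-.05)&(hx>-.2)
        print('  plate',k.sum(),np.percentile(hx[k],[5,25,50,75]).round(4))
cv2.imwrite('pics/e1.png',np.hstack([cv2.resize(a['img'][80:240,170:330],(400,400),interpolation=cv2.INTER_CUBIC),cv2.resize(b['img'][100:250,170:320],(400,400),interpolation=cv2.INTER_CUBIC)])[...,::-1])
E
```

```text
trap 1361 slope [-0.02162362  0.22678174] z at hinge 0.22803591066819112 angle 0.021620248916656825 -0.023858278433550508 0.049945987771104504
top before 227 [-0.1346 -0.1387  0.3182]
  plate 2 [-0.0723 -0.0723 -0.0722 -0.0721]
top now 210 [-0.1352 -0.139   0.3178]
  plate 526 [-0.0743 -0.0728 -0.069  -0.0641]
scene before 127 [-0.1403 -0.1441  0.3112]
  plate 410 [-0.0758 -0.0744 -0.0729 -0.0676]
scene now 129 [-0.1404 -0.1447  0.3116]
  plate 412 [-0.0759 -0.0745 -0.0726 -0.0674]
```

View pics/e1.png

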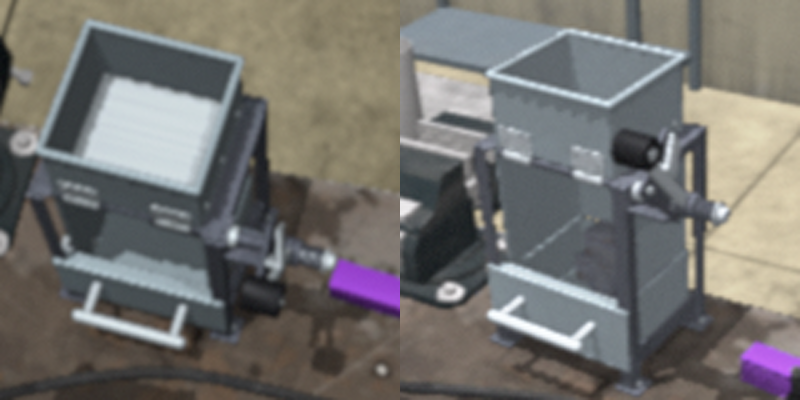

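The hopper is empty, and the trap is shut with the knob back at its latched spot. Something stands high in the drawer at scene crop (600,255), so I'll measure it.

```bash
python3 - <<'E'
from h import *
b=read_camera('scene');P=cloud(b);yaw=np.radians(-4.8);X=np.array([np.cos(yaw),np.sin(yaw)]);Y=np.array([-X[1],X[0]]);o=np.array([.652,-.062])
for v in range(180,218,3):
    print(v,[(u,*np.r_[(P[v,u,:2]-o)@X,(P[v,u,:2]-o)@Y,P[v,u,2]].__mul__(1000).astype(int)) for u in range(232,256,4)])
print(b['img'][180:218:6,232:256:4].mean(-1).astype(int))
cv2.imwrite('pics/d1.png',cv2.resize(b['img'][172:222,205:265],(720,600),interpolation=cv2.INTER_CUBIC)[...,::-1])
E
```

```text
180 [(232, np.int64(37), np.int64(66), np.int64(105)), (236, np.int64(56), np.int64(66), np.int64(96)), (240, np.int64(64), np.int64(58), np.int64(94)), (244, np.int64(57), np.int64(39), np.int64(103)), (248, np.int64(63), np.int64(29), np.int64(103)), (252, np.int64(-69), np.int64(-78), np.int64(202))]
183 [(232, np.int64(37), np.int64(67), np.int64(95)), (236, np.int64(60), np.int64(70), np.int64(82)), (240, np.int64(63), np.int64(58), np.int64(84)), (244, np.int64(53), np.int64(36), np.int64(96)), (248, np.int64(57), np.int64(25), np.int64(97)), (252, np.int64(-68), np.int64(-77), np.int64(193))]
186 [(232, np.int64(38), np.int64(68), np.int64(84)), (236, np.int64(55), np.int64(67), np.int64(76)), (240, np.int64(33), np.int64(36), np.int64(96)), (244, np.int64(39), np.int64(27), np.int64(96)), (248, np.int64(46), np.int64(18), np.int64(95)), (252, np.int64(-69), np.int64(-77), np.int64(185))]
189 [(232, np.int64(38), np.int64(69), np.int64(74)), (236, np.int64(56), np.int64(69), np.int64(64)), (240, np.int64(32), np.int64(36), np.int64(87)), (244, np.int64(30), np.int64(21), np.in
[... 2341 characters left out ...]
 np.int64(-75), np.int64(-40), np.int64(97)), (244, np.int64(-70), np.int64(-49), np.int64(98)), (248, np.int64(-67), np.int64(-59), np.int64(99)), (252, np.int64(-70), np.int64(-74), np.int64(107))]
216 [(232, np.int64(-74), np.int64(-13), np.int64(78)), (236, np.int64(-73), np.int64(-25), np.int64(82)), (240, np.int64(-72), np.int64(-37), np.int64(86)), (244, np.int64(-74), np.int64(-51), np.int64(92)), (248, np.int64(-73), np.int64(-63), np.int64(96)), (252, np.int64(-71), np.int64(-74), np.int64(98))]
[[ 94 103 112 110 108  81]
 [108  93  87  82  81  77]
 [ 95  96  87  95  87  79]
 [ 96  90  88  85  88  80]
 [103  91  85  91  85  81]
 [181 224 215 174  94  76]
 [131 131 131 133 158 177]]
```

View pics/d1.png

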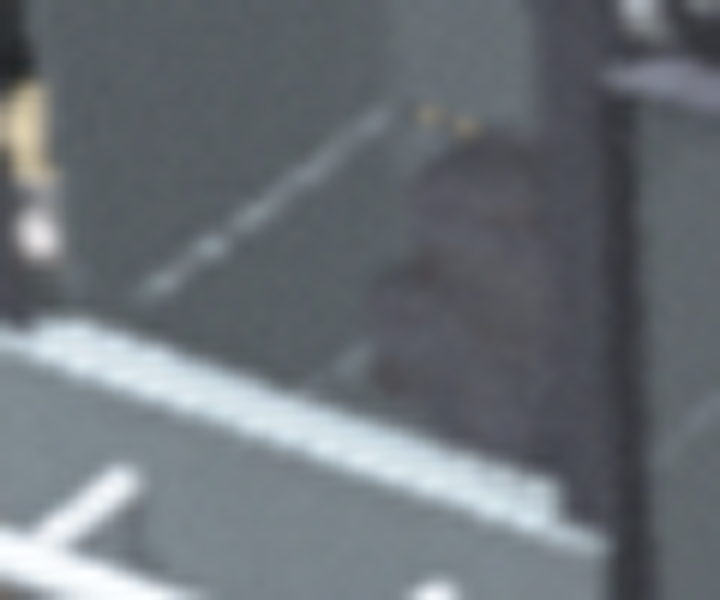

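Depth shows the pile inside the drawer, topping out about 65 mm above its floor, or roughly tube on tube. It lies within the walls, at hopper x of about 10–60 mm. The arm is clear of everything, so I'm handing in.

```bash
python3 -c "
from cell import *
print(hand_in())"
```

```text
the job is handed in; nothing more can be done
None
```

I handed the job in: the drawer is home, the trap is shut with its lever back in the catch, and the spray can and cup were not touched. The hopper is empty and the offcuts lie in the drawer, but they are piled about 65 mm high. I could not confirm each one is under the 60 mm limit, and the hand-in returned no verdict.

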